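Balance the centrifuge rotor

ROBOT

A 6-joint arm with a two-finger parallel gripper is mounted at the origin on a cart in front of the work surface, level with it; the furniture and walls round the work are solid. World frame = base frame: x ahead of the robot, y to its left, z up, the work surface at z = 0. Lengths are in m, angles in degrees, forces in N, time in s.
With the tool pointing down it reaches from about 0.25 to 0.725 m from the base axis. Payload 9.7 kg.
Tool frame: the origin (TCP) lies between the finger pads; the fingertips stand bot.tcp_to_tips ahead of it and the grasp point (between the pads) lies 11 mm behind it (bot.tcp_to_tips is the distance from the TCP to the fingertips, in m); z points along the fingers, y is the line along which they close (so a half turn about z gives the same grasp; the last joint's range is limited). The gripper opens to 85 mm and grips with 20 to 120 N. Pads are 22 mm wide; open, the fingers measure 114 mm over their backs; the gripper's body (76 mm by 85 mm) begins 54 mm behind the grasp point. The pads swing forward as they close: fully open they stand 13 mm farther back than shut.
Start: joints at [68.182, 4.979, 10.078, 95.1, 0, 90], TCP at [0.204, 0.511, 0.239] pointing down, gripper open.
Joint ranges: [-179.16, 179.16], [-48.56, 103.87], [-65.8, 70.77], [-126.05, 130.52], [-82.76, 87.17], [-180, 180]. Speed limits (degrees/s): [127.2, 127.2, 147.25, 180, 180, 180].

INTERFACE

Orientations are given as [roll, pitch, yaw] about the fixed x, y, z axes, in that order (R = Rz(yaw) Ry(pitch) Rx(roll)).
In Python, from workcell import bot gives the robot as it stands. The module is installed in compiled form; this text tells all that it offers.
- The arm moves only by the tool carry_out, never from a script. Its arguments are lists of equal length, an entry for each row: "linear": the shift along the world's x, y, z normalised to -1 to 1, where 1 is 2 cm, a list of three; "rotation": the turn, a rotation vector about the world's x, y, z normalised to -1 to 1, where 1 is 8 degrees, a list of three; "grip": the closure, from -1 (fully open) to 1 (shut). In form: {"linear": [[tx, ty, tz], ...], "rotation": [[rx, ry, rz], ...], "grip": [grip, ...]}. A call has 1 to 12 rows; each row shifts and turns the commanded pose from where the row before left it; what a row does not reach is not made up. A row lasts 1/10 s, in which the tool goes at most 50 mm and 8.59 degrees, less where a joint would pass 70% of its speed; a pose out of reach is approached as far as the arm can. A call with a number of a shift or a turn outside -1 to 1 is refused whole. A call with a gripper value outside its range is refused whole. The fingers move at their own pace and stop on an object; "grip_force" is the grip in N (left out, the last holds). Time passes only in rows, so rows that do not move let the fingers close. It gives the time, the measured TCP pose, the force, the opening and the grip force at its end, in the units of the state.
- bot.get_obs(): the state, without advancing time (a new reading comes with each control period).
- bot.camera(name): name is "scene" or "top" or "wrist"; returns the picture (420x560x3 uint8, blue, green, red); there is no depth.
- bot.camera_model(name): a dict with "fx", "fy", "cx", "cy" (pixels), "distortion" ([k1, k2, p1, p2, k3] as OpenCV has them; the pictures are not rectified), "camera_from_world" (4x4, takes a point from world to camera coordinates). Camera axes: x right, y up, looking along -z (the intrinsics and any distortion apply to the point x, -y, -z); pixel columns grow to the right and rows downward; lengths in m; the calibration is good to about 2 mm. A picture is of the moment at which its call begins: read the wrist's pose just before it. camera_model takes no time and is no camera call; for the wrist camera it gives the pose at the moment of the call.
- bot.job_done(): hands the job in; it is judged then, once.
The state is a dict: "time": time; "q": joint angles; "qd": joint speeds; "joint_efforts": joint torques, N m; "ee_pos": TCP position; "tcp_rot": TCP orientation; "wrist_force": force on the tool from outside, world axes, zero at the start; "torque": the same for the moment, N m; "opening": finger opening in m; "grasp_force": force on a finger pad.
Only numpy, scipy, OpenCV 4.12 (cv2) and the standard library are available. Lean on these libraries where they do the work, as an engineer would, in place of code of your own. Each camera call takes 0.05 s, during which the arm holds its last target. There are 200 camera calls.

TASK

The centrifuge rotor has been loaded out of balance: none of its six tubes faces its own kind. Rearrange the tubes, with the empty stand as a spare place to park one on the way, so that the two tubes of each kind sit straight across the rotor from each other. Keep every tube upright all the while, and leave all six standing fully down in the rotor's cups, with the stand empty again.

Things in the scene. Friction and masses are not known exactly. Their poses are not given: they have to be found in the camera images.
- broad_1: One of two alike: tall conical tube of frosted plastic, body 29 mm across tapering to a 12 mm tip in the lowest 14 mm, 118 mm high in all, with a broad ribbed grey screw cap 42 mm across and 15 mm high (from 103 to 118 mm up). Origin: centre of its underside; z points up to the cap. It stands in one of the rotor's cups at the start. 30 to 80 g.
- broad_2: One of two alike: tall conical tube of frosted plastic, body 29 mm across tapering to a 12 mm tip in the lowest 14 mm, 118 mm high in all, with a broad ribbed grey screw cap 42 mm across and 15 mm high (from 103 to 118 mm up). Origin: centre of its underside; z points up to the cap. It stands in one of the rotor's cups at the start. 30 to 80 g.
- necked_1: One of two alike: narrow-necked tube of frosted plastic: body 28 mm across up to 66 mm, shoulder from 66 to 78 mm, neck 16 mm across, then a small grey stopper 20 mm across and 23 mm high (from 99 to 122 mm up); 122 mm high in all. Origin: centre of its underside; z points up to the cap. It stands in one of the rotor's cups at the start. 30 to 80 g.
- necked_2: One of two alike: narrow-necked tube of frosted plastic: body 28 mm across up to 66 mm, shoulder from 66 to 78 mm, neck 16 mm across, then a small grey stopper 20 mm across and 23 mm high (from 99 to 122 mm up); 122 mm high in all. Origin: centre of its underside; z points up to the cap. It stands in one of the rotor's cups at the start. 30 to 80 g.
- short_1: One of two alike: short flat-bottomed tube of frosted plastic, body 28 mm across, 96 mm high in all, with a smooth grey cap no wider than the body (28 mm across, the top 20 mm, of which the last 7 mm are domed). Origin: centre of its underside; z points up to the cap. It stands in one of the rotor's cups at the start. 30 to 80 g.
- short_2: One of two alike: short flat-bottomed tube of frosted plastic, body 28 mm across, 96 mm high in all, with a smooth grey cap no wider than the body (28 mm across, the top 20 mm, of which the last 7 mm are domed). Origin: centre of its underside; z points up to the cap. It stands in one of the rotor's cups at the start. 30 to 80 g.
- rotor: Aluminium six-cup centrifuge rotor on a low stand, fixed. Origin: on its axis at worktop level, z up. Cup centres 90 mm from the axis every 60 degrees from its x axis on; facing cups 180 mm apart. Each cup: bore 35 mm, mouth flared to 49 mm over the top 8 mm, rim 78 mm and floor 20 mm above the origin. Any tube fits any cup with play. Hub 80 mm high.
- tube_stand: Single-tube stand of white plastic, round foot 80 mm across, fixed on the worktop, empty at the start: one cup of the same shape as the rotor's, on its axis. Origin: on its axis at worktop level; cup floor 20 mm and rim 78 mm above the origin.
There are look-alikes about, which are no part of the job. What is shaped like the necked_2 but blue is not meant.

How it is judged (in metres and radians):
At the end, for the whole second after the job is handed in: All six tubes stand at rest in the rotor's cups: underside 78 to 102 mm from the rotor's axis and within 10 mm of the height of the cup floor, leaning less than 0.25 rad; the two tubes of each kind are more than 168 mm apart, which only facing cups (180 mm) are. The stand is then empty (horizontal distance between broad_1 and rotor between 0.078 and 0.102 m and z of broad_1 in the frame of rotor between 0.012 and 0.03 m and angle between each of broad_1, broad_2, necked_1, necked_2, short_1, short_2's own z axis and vertical below 0.25 rad and linear speed of each of broad_1, broad_2, necked_1, necked_2, short_1, short_2 below 0.02 m/s and horizontal distance between broad_2 and rotor between 0.078 and 0.102 m and z of broad_2 in the frame of rotor between 0.012 and 0.03 m and horizontal distance between necked_1 and rotor between 0.078 and 0.102 m and z of necked_1 in the frame of rotor between 0.012 and 0.03 m and horizontal distance between necked_2 and rotor between 0.078 and 0.102 m and z of necked_2 in the frame of rotor between 0.012 and 0.03 m and horizontal distance between short_1 and rotor between 0.078 and 0.102 m and z of short_1 in the frame of rotor between 0.012 and 0.03 m and horizontal distance between short_2 and rotor between 0.078 and 0.102 m and z of short_2 in the frame of rotor between 0.012 and 0.03 m and horizontal distance between broad_1 and broad_2 above 0.168 m and horizontal distance between necked_1 and necked_2 above 0.168 m and horizontal distance between short_1 and short_2 above 0.168 m); the robot touches nothing.
It fails at once if a tube is tipped by more than 0.6 rad (angle between any of broad_1, broad_2, necked_1, necked_2, short_1, short_2's own z axis and vertical above 0.6 rad).
It also fails if it takes over 96 s, if anything falls off the work surface, if the arm or the gripper's body presses on something with over 40 N, if the wrist force passes 120 N, or if a joint passes its speed limit or range.

## Working session

There is one attempt and no reset: what is moved stays moved. The work goes in short steps, Python scripts to look and compute and a tool call to move; the robot and the scene stay as the last step left them, time stands still between calls to the robot, and variables do not carry over. Pictures are saved under pics/ and viewed, at most 14 in all, crops included, and the job is handed in when it is done.

Besides the shell and the picture viewer there is one more tool, called after ">>>" as name(argument=value, ...) on one line, values as JSON. carry_out: Moves the arm, as the interface text tells. Its arguments: {"type":"object","properties":{"linear":{"type":"array","items":{"type":"array","items":{"type":"number"}}},"rotation":{"type":"array","items":{"type":"array","items":{"type":"number"}}},"grip":{"type":"array","items":{"type":"number"}},"grip_force":{"type":"number"}},"required":["linear","rotation","grip"]}

```bash
mkdir -p pics; python3 - <<'E'
from workcell import bot
import cv2,numpy as np
o=bot.get_obs();print({k:o[k] for k in('time','ee_pos','tcp_rot','opening')},bot.tcp_to_tips)
for n in('scene','top'):
    cv2.imwrite(f'pics/{n}0.png',bot.camera(n)); m=bot.camera_model(n);print(n,m)
E
```

```text
{'time': 0.0, 'ee_pos': array([0.2043424 , 0.51041375, 0.23859613]), 'tcp_rot': array([-1.79927232e+02, -8.07294480e-04,  1.58180632e+02]), 'opening': 0.08550734938561091} 0.008
scene {'fx': 455.8757948279215, 'fy': 455.8757948279215, 'cx': 277.5203385010727, 'cy': 209.18487579537816, 'distortion': array([-0.11196188,  0.        ,  0.        ,  0.        ,  0.        ]), 'camera_from_world': array([[ 0.79362291, -0.60815435, -0.01763427, -0.46356382],
       [ 0.42839222,  0.53798798,  0.72598144, -0.29725268],
       [-0.43202174, -0.58370988,  0.68748817, -0.83540861],
       [ 0.        ,  0.        ,  0.        ,  1.        ]])}
top {'fx': 390.94511413665026, 'fy': 390.94511413665026, 'cx': 283.23677289347154, 'cy': 213.5450661554168, 'distortion': array([-0.03298178,  0.        ,  0.        ,  0.        ,  0.        ]), 'camera_from_world': array([[-0.02812798, -0.99959927,  0.00318146, -0.00709692],
       [ 0.99883915, -0.02798179,  0.03920945, -0.57114318],
       [-0.03910471,  0.00428065,  0.99922595, -0.88364833],
       [ 0.        ,  0.        ,  0.        ,  1.        ]])}
```

View pics/top0.png

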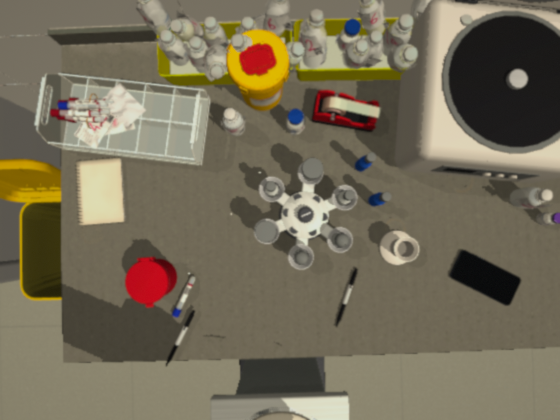

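View pics/scene0.png

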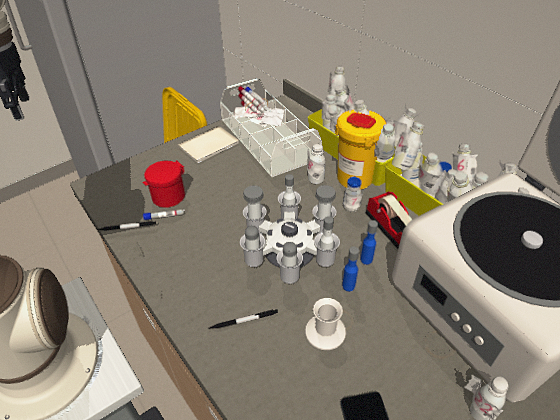

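```bash
cat > h.py <<'E'
import cv2,numpy as np
from workcell import bot
def par(m):
    K=np.array([[m['fx'],0,m['cx']],[0,m['fy'],m['cy']],[0,0,1]]);T=np.array(m['camera_from_world'])
    return K,np.array(m['distortion']),np.diag([1,-1,-1])@T[:3,:3],np.array([1,-1,-1])*T[:3,3]
def back(m,uv,z):
    K,d,R,t=par(m);p=cv2.undistortPoints(np.array([[uv]],float),K,d).ravel()
    r=R.T@np.array([p[0],p[1],1]);c=-R.T@t
    return (c+r*(z-c[2])/r[2])
def proj(m,P):
    K,d,R,t=par(m);return cv2.projectPoints(np.array(P,float).reshape(-1,3),cv2.Rodrigues(R)[0],t,K,d)[0].reshape(-1,2)
E
python3 - <<'E'
from h import *
m=bot.camera_model('top');s=bot.camera_model('scene')
h=back(m,(305,214.5),.08);print('hub',h)
print('stand',back(m,(402,247.5),.078))
for n,uv,z in(('A',(312,170),.138),('B',(345,196),.12),('C',(340,240),.12),('D',(301,258),.12),('E',(266,231),.12),('F',(270,188),.12)):
    p=back(m,uv,z);d=p-h;print(n,p.round(3),np.hypot(d[0],d[1]).round(3),np.degrees(np.arctan2(d[1],d[0])).round(1))
a=cv2.imread('pics/top0.png')[145:285,240:425];b=cv2.imread('pics/scene0.png')[165:355,225:395]
a=cv2.resize(a,None,fx=3,fy=3,interpolation=3)[:, :400*2][:570];b=cv2.resize(b,None,fx=3,fy=3,interpolation=3)
cv2.imwrite('pics/c1.png',a);cv2.imwrite('pics/c2.png',b)
E
```

```text
hub [ 0.56472031 -0.06874596  0.08      ]
stand [ 0.48904878 -0.27247445  0.078     ]
A [ 0.65  -0.082  0.138] 0.086 -8.7
B [ 0.598 -0.148  0.12 ] 0.086 -67.0
C [ 0.51  -0.135  0.12 ] 0.086 -129.4
D [ 0.476 -0.056  0.12 ] 0.089 171.6
E [0.532 0.013 0.12 ] 0.088 111.6
F [0.619 0.003 0.12 ] 0.089 52.9
```

View pics/c1.png

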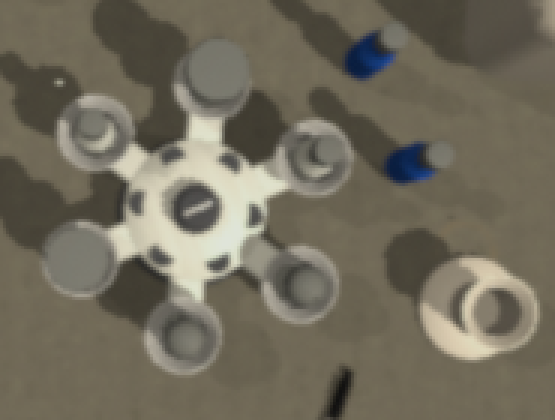

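View pics/c2.png

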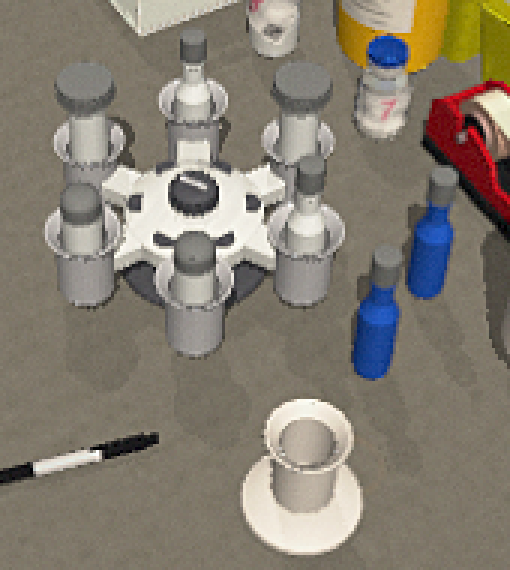

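```bash
python3 - <<'E'
from h import *
from scipy.optimize import least_squares
m=bot.camera_model('top');s=bot.camera_model('scene')
t=np.array([(311,171.7),(345.3,197.7),(340.3,240),(301.3,257),(266.7,231),(271.7,189)])
c=np.array([(324.7,212.7),(326.7,242.7),(289.7,258.3),(253.3,242.3),(254.3,212.7),(289.7,198.3)])
def cups(p):
    a=np.radians(p[2]-60*np.arange(6));return np.c_[p[0]+.09*np.cos(a),p[1]+.09*np.sin(a),np.full(6,.078)]
for nm,w in(('top',(1,0)),('scene',(0,1)),('both',(1,1))):
    f=lambda p:np.r_[w[0]*(proj(m,cups(p))-t).ravel(),w[1]*(proj(s,cups(p))-c).ravel()]
    r=least_squares(f,[.565,-.069,-8],x_scale=[.01,.01,1]);print(nm,r.x.round(4),np.abs(r.fun).max().round(2))
print(cups(r.x).round(4));print(r.fun.reshape(2,6,2).round(1).tolist())
print('stand',back(m,(402,248),.078),back(s,(328,309.7),.078))
E
```

```text
top [ 0.5651 -0.0712 -8.392 ] 0.65
scene [ 0.5636 -0.0723 -8.4629] 0.85
both [ 0.5645 -0.0715 -8.4254] 0.93
[[ 0.6536 -0.0847  0.078 ]
 [ 0.5976 -0.1552  0.078 ]
 [ 0.5086 -0.142   0.078 ]
 [ 0.4755 -0.0583  0.078 ]
 [ 0.5314  0.0122  0.078 ]
 [ 0.6205 -0.001   0.078 ]]
[[[0.1, 0.9], [-0.2, 0.2], [0.0, 0.1], [-0.0, -0.1], [0.5, 0.3], [0.6, 0.2]], [[0.0, -0.7], [0.5, -0.9], [0.2, 0.0], [-0.7, -0.5], [0.6, -0.7], [0.0, 0.2]]]
stand [ 0.48799188 -0.27243395  0.078     ] [ 0.4863667  -0.28154451  0.078     ]
```

>>> carry_out(linear=[[0.46,-1,0],[0.46,-1,0],[0.46,-1,0],[0.46,-1,0],[0.46,-1,0],[0.46,-1,0],[0.46,-1,0],[0.46,-1,0],[0.46,-1,0],[0.46,-1,0],[0.46,-1,0],[0.46,-1,0]], rotation=[[0,0,-0.94],[0,0,-0.94],[0,0,-0.94],[0,0,-0.94],[0,0,-0.94],[0,0,-0.94],[0,0,-0.94],[0,0,-0.94],[0,0,-0.94],[0,0,-0.94],[0,0,-0.94],[0,0,-0.94]], grip=[-0.4,-0.4,-0.4,-0.4,-0.4,-0.4,-0.4,-0.4,-0.4,-0.4,-0.4,-0.4], grip_force=40)

```text
time: 1.3
ee_pos: [0.315, 0.2697, 0.239]
tcp_rot: [-180.0, 0.0, 67.6]
wrist_force: [0.5, 0.7, 0.9]
opening: 0.0597
grasp_force: 0.0
```

>>> carry_out(linear=[[0.46,-1,0],[0.46,-1,0],[0.46,-1,0],[0.46,-1,0],[0.46,-1,0],[0.46,-1,0],[0.46,-1,0],[0.46,-1,0],[0.46,-1,0],[0.46,-1,0],[0.46,-1,0],[0.46,-1,0]], rotation=[[0,0,0],[0,0,0],[0,0,0],[0,0,0],[0,0,0],[0,0,0],[0,0,0],[0,0,0],[0,0,0],[0,0,0],[0,0,0],[0,0,0]], grip=[-0.4,-0.4,-0.4,-0.4,-0.4,-0.4,-0.4,-0.4,-0.4,-0.4,-0.4,-0.4])

```text
time: 2.5
ee_pos: [0.4254, 0.0297, 0.239]
tcp_rot: [-180.0, 0.0, 67.9]
wrist_force: [-0.6, 0.1, -0.9]
opening: 0.0596
grasp_force: 0.0
```

>>> carry_out(linear=[[0.46,-1,0],[0.46,-1,0],[0.46,-1,0],[0.46,-1,0],[0.46,-1,0],[0.46,-1,0],[0.46,-1,0],[0.46,-1,0],[0.5,-0.62,0],[0,0,0],[0,0,0]], rotation=[[0,0,0],[0,0,0],[0,0,0],[0,0,0],[0,0,0],[0,0,0],[0,0,0],[0,0,0],[0,0,0],[0,0,0],[0,0,0]], grip=[-0.4,-0.4,-0.4,-0.4,-0.4,-0.4,-0.4,-0.4,-0.4,-0.4,-0.4])

```text
time: 3.6
ee_pos: [0.5085, -0.1417, 0.2388]
tcp_rot: [-179.9, 0.0, 67.9]
wrist_force: [-1.0, 0.3, 0.3]
opening: 0.0597
grasp_force: 0.0
```

```bash
python3 - <<'E'
from h import *
m=bot.camera_model('wrist');im=bot.camera('wrist')
print(bot.get_obs()['q'].round(0))
a=np.linspace(0,6.28,40)
def circ(x,y,z,r,c):
    cv2.polylines(im,[proj(m,np.c_[x+r*np.cos(a),y+r*np.sin(a),0*a+z]).astype(int)],True,c,1)
C=[(.6536,-.0847,.138,.021),(.5976,-.1552,.142,.01),(.5086,-.142,.109,.014),(.4755,-.0583,.109,.014),(.5314,.0122,.138,.021),(.6205,-.001,.142,.01)]
for x,y,z,r in C: circ(x,y,z,r,(0,0,255));circ(x,y,.078,.0245,(0,255,0))
cv2.imwrite('pics/w1.png',im)
E
```

```text
[-16.   2.   7.  95.   0.  97.]
```

View pics/w1.png

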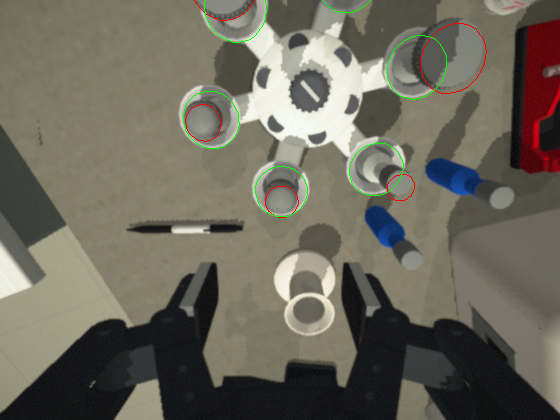

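>>> carry_out(linear=[[0,0,-1],[0,0,-1],[0,0,-1],[0,0,-1],[0,0,-1],[0,0,-1],[0,0,-0.8],[0,0,-0.5],[0,0,0],[0,0,0],[0,0,0],[0,0,0]], rotation=[[0,0,0],[0,0,0],[0,0,0],[0,0,0],[0,0,0],[0,0,0],[0,0,0],[0,0,0],[0,0,0],[0,0,0],[0,0,0],[0,0,0]], grip=[-0.4,-0.4,-0.4,-0.4,-0.4,-0.4,-0.4,-0.4,-0.4,1,1,1])

```text
time: 4.85
ee_pos: [0.5093, -0.1419, 0.0945]
tcp_rot: [179.9, -0.0, 67.9]
wrist_force: [-0.8, -0.0, 5.4]
opening: 0.0268
grasp_force: 39.3
```

>>> carry_out(linear=[[0,0,0],[0,0,0],[0,0,0],[0,0,0.5],[0,0,0.5]], rotation=[[0,0,0],[0,0,0],[0,0,0],[0,0,0],[0,0,0]], grip=[1,1,1,1,1])

```text
time: 5.35
ee_pos: [0.5087, -0.1418, 0.114]
tcp_rot: [-180.0, 0.0, 67.9]
wrist_force: [-0.0, -0.3, 0.1]
opening: 0.027
grasp_force: 39.4
```

>>> carry_out(linear=[[0,0,1],[0,0,1],[0,0,1],[-0.16,-1,0],[-0.16,-1,0],[-0.16,-1,0],[-0.16,-1,0],[-0.16,-1,0],[-0.16,-1,0],[-0.17,-1,0],[0,0,0],[0,0,0]], rotation=[[0,0,0],[0,0,0],[0,0,0],[0,0,0],[0,0,0],[0,0,0],[0,0,0],[0,0,0],[0,0,0],[0,0,0],[0,0,0],[0,0,0]], grip=[1,1,1,1,1,1,1,1,1,1,1,1])

```text
time: 6.55
ee_pos: [0.4862, -0.2819, 0.1738]
tcp_rot: [180.0, -0.0, 67.9]
wrist_force: [0.4, 0.1, 0.2]
opening: 0.0268
grasp_force: 39.4
```

```bash
python3 - <<'E'
from h import *
a=bot.camera('top')[185:305,300:470];b=bot.camera('scene')[165:355,225:395]
print(bot.get_obs()['grasp_force'])
b=cv2.resize(b,None,fx=2.2,fy=2.2);a=cv2.resize(a,(400,b.shape[0]))
cv2.imwrite('pics/p1.png',np.hstack([a,b]))
E
```

```text
39.42755941905489
```

View pics/p1.png

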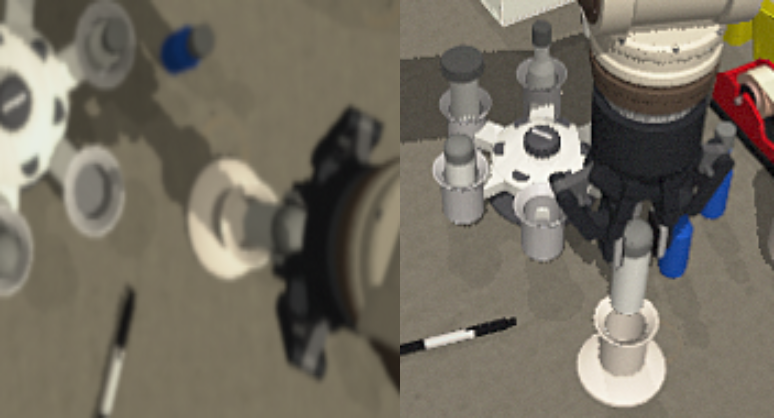

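>>> carry_out(linear=[[0,0,-0.8],[0,0,-0.8],[0,0,-0.8],[0,0,-0.8],[0,0,-0.5],[0,0,-0.25],[0,0,0]], rotation=[[0,0,0],[0,0,0],[0,0,0],[0,0,0],[0,0,0],[0,0,0],[0,0,0]], grip=[1,1,1,1,1,1,1])

```text
time: 7.35
ee_pos: [0.4865, -0.2815, 0.095]
tcp_rot: [179.9, 0.0, 68.0]
wrist_force: [0.2, 0.3, -0.3]
opening: 0.0268
grasp_force: 39.4
```

>>> carry_out(linear=[[0,0,0],[0,0,0],[0,0,0],[0,0,0.25],[0,0,1],[0,0,1],[0,0,1],[0,0,1],[0,0,1],[0.79,0.9,0],[0.79,0.9,0],[0.79,0.9,0]], rotation=[[0,0,0],[0,0,0],[0,0,0],[0,0,0],[0,0,0],[0,0,0],[0,0,0],[0,0,0],[0,0,0],[0,0,0],[0,0,0],[0,0,0]], grip=[-0.4,-0.4,-0.4,-0.4,-0.4,-0.4,-0.4,-0.4,-0.4,-0.4,-0.4,-0.4])

```text
time: 8.55
ee_pos: [0.5341, -0.2274, 0.2]
tcp_rot: [180.0, 0.0, 67.9]
wrist_force: [-0.4, -0.3, 0.2]
opening: 0.06
grasp_force: 0.0
```

>>> carry_out(linear=[[0.79,0.9,0],[0.79,0.9,0],[0.79,0.9,0],[0.82,0.92,0],[0,0,0],[0,0,0]], rotation=[[0,0,0],[0,0,0],[0,0,0],[0,0,0],[0,0,0],[0,0,0]], grip=[-0.4,-0.4,-0.4,-0.4,-0.4,-0.4])

```text
time: 9.15
ee_pos: [0.5974, -0.1552, 0.1993]
tcp_rot: [-180.0, 0.0, 68.0]
wrist_force: [-0.2, -0.7, 0.7]
opening: 0.06
grasp_force: 0.0
```

```bash
python3 - <<'E'
from h import *
b=bot.camera('scene')[165:355,225:395]
m=bot.camera_model('wrist');w=bot.camera('wrist')
a=np.linspace(0,6.28,40)
for x,y,z,r,c in((.5976,-.1552,.142,.01,(0,0,255)),(.6536,-.0847,.138,.021,(0,0,255)),(.6536,-.0847,.078,.0245,(0,255,0)),(.486,-.2815,.078,.0245,(0,255,0)),(.486,-.2815,.109,.014,(0,0,255))):
    cv2.polylines(w,[proj(m,np.c_[x+r*np.cos(a),y+r*np.sin(a),0*a+z]).astype(int)],True,c,1)
b=cv2.resize(b,None,fx=2,fy=2);w=cv2.resize(w,(460,380))
cv2.imwrite('pics/p2.png',np.hstack([w,b]))
E
```

```text
(no output)
```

View pics/p2.png

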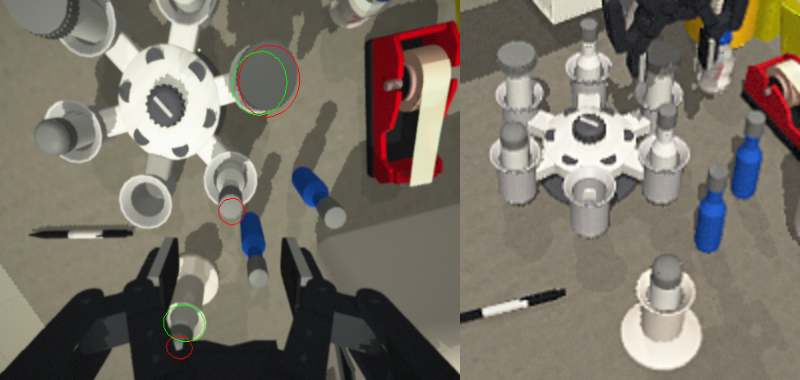

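>>> carry_out(linear=[[0,0,-1],[0,0,-1],[0,0,-1],[0,0,-0.7],[0,0,-0.3],[0,0,0],[0,0,0],[0,0,0],[0,0,0],[0,0,0],[0,0,0]], rotation=[[0,0,0],[0,0,0],[0,0,0],[0,0,0],[0,0,0],[0,0,0],[0,0,0],[0,0,0],[0,0,0],[0,0,0],[0,0,0]], grip=[-0.4,-0.4,-0.4,-0.4,-0.4,-0.4,1,1,1,1,1])

```text
time: 10.35
ee_pos: [0.5979, -0.1555, 0.1203]
tcp_rot: [179.9, -0.0, 67.9]
wrist_force: [0.3, 1.0, 6.3]
opening: 0.0188
grasp_force: 39.1
```

>>> carry_out(linear=[[0,0,0],[0,0,0.5],[0,0,0.5]], rotation=[[0,0,0],[0,0,0],[0,0,0]], grip=[1,1,1])

```text
time: 10.65
ee_pos: [0.5972, -0.1553, 0.1397]
tcp_rot: [-180.0, 0.0, 67.9]
wrist_force: [0.5, -0.8, -0.4]
opening: 0.0187
grasp_force: 39.1
```

>>> carry_out(linear=[[0,0,1],[0,0,1],[0,0,1],[0,0,0.25],[-0.88,0.13,0],[-0.88,0.13,0],[-0.88,0.13,0],[-0.88,0.14,0],[-0.88,0.14,0],[0,0,0],[0,0,0]], rotation=[[0,0,0],[0,0,0],[0,0,0],[0,0,0],[0,0,0],[0,0,0],[0,0,0],[0,0,0],[0,0,0],[0,0,0],[0,0,0]], grip=[1,1,1,1,1,1,1,1,1,1,1])

```text
time: 11.75
ee_pos: [0.5096, -0.142, 0.2043]
tcp_rot: [180.0, -0.0, 67.9]
wrist_force: [-0.2, 0.6, -0.1]
opening: 0.0191
grasp_force: 39.2
```

>>> carry_out(linear=[[0,0,-0.8],[0,0,-0.8],[0,0,-0.8],[0,0,-0.8],[0,0,-0.5],[0,0,-0.45],[0,0,0]], rotation=[[0,0,0],[0,0,0],[0,0,0],[0,0,0],[0,0,0],[0,0,0],[0,0,0]], grip=[1,1,1,1,1,1,1])

```text
time: 12.45
ee_pos: [0.5099, -0.1421, 0.121]
tcp_rot: [180.0, -0.0, 67.9]
wrist_force: [-0.6, -0.7, 0.8]
opening: 0.0186
grasp_force: 39.2
```

>>> carry_out(linear=[[0,0,0],[0,0,0],[0,0,0],[0,0,0.45],[0,0,1],[0,0,1],[0,0,1],[0,0,1],[0.9,0.36,0],[0.9,0.36,0],[0.9,0.36,0],[0.9,0.36,0]], rotation=[[0,0,0],[0,0,0],[0,0,0],[0,0,0],[0,0,0],[0,0,0],[0,0,0],[0,0,0],[0,0,0],[0,0,0],[0,0,0],[0,0,0]], grip=[-0.4,-0.4,-0.4,-0.4,-0.4,-0.4,-0.4,-0.4,-0.65,-0.65,-0.65,-0.65])

```text
time: 13.65
ee_pos: [0.5822, -0.1129, 0.2112]
tcp_rot: [180.0, -0.0, 67.9]
wrist_force: [-0.6, 1.2, 0.3]
opening: 0.0708
grasp_force: 0.0
```

>>> carry_out(linear=[[0.9,0.36,0],[0.9,0.36,0],[0.9,0.36,0],[0.9,0.36,0],[0,0,0],[0,0,0]], rotation=[[0,0,0],[0,0,0],[0,0,0],[0,0,0],[0,0,0],[0,0,0]], grip=[-0.65,-0.65,-0.65,-0.65,-0.65,-0.65])

```text
time: 14.25
ee_pos: [0.6533, -0.0843, 0.2104]
tcp_rot: [-180.0, 0.0, 68.0]
wrist_force: [0.2, 0.1, 0.2]
opening: 0.0706
grasp_force: 0.0
```

```bash
python3 - <<'E'
from h import *
b=bot.camera('scene')[165:355,225:395]
a=bot.camera('top')[145:285,240:425]
b=cv2.resize(b,None,fx=2,fy=2);a=cv2.resize(a,(440,380))
cv2.imwrite('pics/p3.png',np.hstack([a,b]))
E
```

```text
(no output)
```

View pics/p3.png

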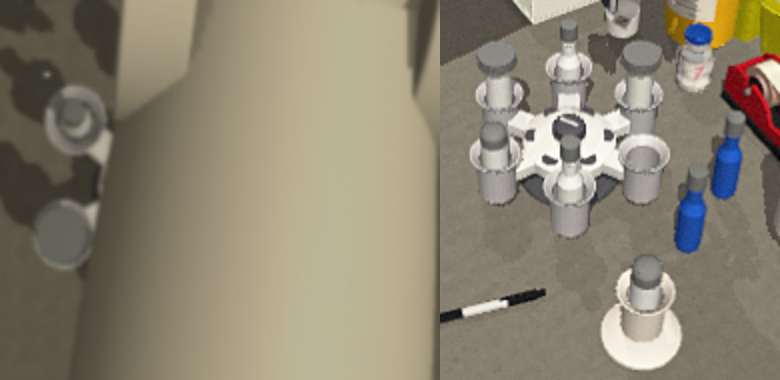

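>>> carry_out(linear=[[0,0,-1],[0,0,-1],[0,0,-1],[0,0,-0.9],[0,0,-0.45],[0,0,-0.2],[0,0,0],[0,0,0],[0,0,0],[0,0,0],[0,0,0]], rotation=[[0,0,0],[0,0,0],[0,0,0],[0,0,0],[0,0,0],[0,0,0],[0,0,0],[0,0,0],[0,0,0],[0,0,0],[0,0,0]], grip=[-0.65,-0.65,-0.65,-0.65,-0.65,-0.65,-0.65,1,1,1,1])

```text
time: 15.45
ee_pos: [0.6539, -0.0844, 0.1205]
tcp_rot: [179.9, -0.0, 67.9]
wrist_force: [0.5, -0.3, 5.9]
opening: 0.0406
grasp_force: 40.0
```

>>> carry_out(linear=[[0,0,0],[0,0,0.5],[0,0,0.5]], rotation=[[0,0,0],[0,0,0],[0,0,0]], grip=[1,1,1])

```text
time: 15.75
ee_pos: [0.6532, -0.0843, 0.1398]
tcp_rot: [-180.0, 0.0, 67.9]
wrist_force: [-0.2, 0.2, -0.1]
opening: 0.0408
grasp_force: 40.4
```

Lift and take it to B: dx −0.056, dy −0.071.

>>> carry_out(linear=[[0,0,1],[0,0,1],[0,0,1],[0,0,0.25],[-0.7,-0.89,0],[-0.7,-0.89,0],[-0.7,-0.89,0],[-0.7,-0.88,0],[0,0,0],[0,0,0]], rotation=[[0,0,0],[0,0,0],[0,0,0],[0,0,0],[0,0,0],[0,0,0],[0,0,0],[0,0,0],[0,0,0],[0,0,0]], grip=[1,1,1,1,1,1,1,1,1,1])

```text
time: 16.75
ee_pos: [0.5974, -0.1556, 0.2041]
tcp_rot: [-180.0, -0.0, 67.9]
wrist_force: [0.2, 0.7, -0.1]
opening: 0.0404
grasp_force: 40.5
```

>>> carry_out(linear=[[0,0,-0.8],[0,0,-0.8],[0,0,-0.8],[0,0,-0.8],[0,0,-0.5],[0,0,-0.45],[0,0,0]], rotation=[[0,0,0],[0,0,0],[0,0,0],[0,0,0],[0,0,0],[0,0,0],[0,0,0]], grip=[1,1,1,1,1,1,1])

```text
time: 17.45
ee_pos: [0.5978, -0.155, 0.1212]
tcp_rot: [180.0, -0.0, 68.0]
wrist_force: [0.2, 0.4, 0.1]
opening: 0.0407
grasp_force: 40.5
```

>>> carry_out(linear=[[0,0,0],[0,0,0],[0,0,0],[0,0,0.45],[0,0,1],[0,0,1],[0,0,1],[0,0,1],[-0.79,-0.9,0],[-0.79,-0.9,0],[-0.79,-0.9,0],[-0.79,-0.9,0]], rotation=[[0,0,0],[0,0,0],[0,0,0],[0,0,0],[0,0,0],[0,0,0],[0,0,0],[0,0,0],[0,0,0],[0,0,0],[0,0,0],[0,0,0]], grip=[-0.65,-0.65,-0.65,-0.65,-0.65,-0.65,-0.65,-0.65,-0.65,-0.4,-0.4,-0.4])

```text
time: 18.65
ee_pos: [0.5337, -0.228, 0.2112]
tcp_rot: [179.9, 0.0, 68.0]
wrist_force: [0.1, 0.2, -0.1]
opening: 0.0598
grasp_force: 0.0
```

>>> carry_out(linear=[[-0.79,-0.9,0],[-0.79,-0.9,0],[-0.82,-0.92,0],[0,0,0],[0,0,-1],[0,0,-1],[0,0,-1],[0,0,-1],[0,0,-1],[0,0,-0.5],[0,0,-0.35],[0,0,0]], rotation=[[0,0,0],[0,0,0],[0,0,0],[0,0,0],[0,0,0],[0,0,0],[0,0,0],[0,0,0],[0,0,0],[0,0,0],[0,0,0],[0,0,0]], grip=[-0.4,-0.4,-0.4,-0.4,-0.4,-0.4,-0.4,-0.4,-0.4,-0.4,-0.4,-0.4])

```text
time: 19.85
ee_pos: [0.4863, -0.2815, 0.0931]
tcp_rot: [-180.0, -0.0, 68.0]
wrist_force: [0.4, -0.2, 0.1]
opening: 0.0597
grasp_force: 0.0
```

>>> carry_out(linear=[[0,0,0],[0,0,0],[0,0,0],[0,0,0],[0,0,0],[0,0,0.5],[0,0,0.5]], rotation=[[0,0,0],[0,0,0],[0,0,0],[0,0,0],[0,0,0],[0,0,0],[0,0,0]], grip=[1,1,1,1,1,1,1])

```text
time: 20.55
ee_pos: [0.4861, -0.2818, 0.1139]
tcp_rot: [-180.0, -0.0, 67.9]
wrist_force: [0.6, -0.5, -1.2]
opening: 0.0265
grasp_force: 39.4
```

>>> carry_out(linear=[[0,0,1],[0,0,1],[0,0,1],[0,0,1],[0,0,1],[0,0,1],[0,0,0.5],[0.84,0.98,0],[0.84,0.98,0],[0.84,0.98,0],[0.84,0.98,0],[0.84,0.98,0]], rotation=[[0,0,0],[0,0,0],[0,0,0],[0,0,0],[0,0,0],[0,0,0],[0,0,0],[0,0,0],[0,0,0],[0,0,0],[0,0,0],[0,0,0]], grip=[1,1,1,1,1,1,1,1,1,1,1,1])

```text
time: 21.75
ee_pos: [0.5707, -0.1829, 0.2433]
tcp_rot: [-180.0, -0.0, 67.9]
wrist_force: [-0.6, -1.0, -0.4]
opening: 0.0269
grasp_force: 39.4
```

>>> carry_out(linear=[[0.84,0.98,0],[0.84,0.98,0],[0.84,0.98,0],[0.84,0.98,0],[0.83,1,0],[0,0,0],[0,0,0]], rotation=[[0,0,0],[0,0,0],[0,0,0],[0,0,0],[0,0,0],[0,0,0],[0,0,0]], grip=[1,1,1,1,1,1,1])

```text
time: 22.45
ee_pos: [0.654, -0.0851, 0.2428]
tcp_rot: [-179.9, 0.0, 68.0]
wrist_force: [0.2, -0.3, -0.6]
opening: 0.0267
grasp_force: 39.5
```

Descend to 0.0945 (−7.4).

>>> carry_out(linear=[[0,0,-1],[0,0,-1],[0,0,-1],[0,0,-0.8],[0,0,-0.8],[0,0,-0.8],[0,0,-0.8],[0,0,-0.8],[0,0,-0.4],[0,0,0],[0,0,0]], rotation=[[0,0,0],[0,0,0],[0,0,0],[0,0,0],[0,0,0],[0,0,0],[0,0,0],[0,0,0],[0,0,0],[0,0,0],[0,0,0]], grip=[1,1,1,1,1,1,1,1,1,1,1])

```text
time: 23.55
ee_pos: [0.6538, -0.086, 0.0959]
tcp_rot: [180.0, -0.0, 67.9]
wrist_force: [0.9, 0.2, -0.0]
opening: 0.0267
grasp_force: 39.5
```

Release, rise, and move aside toward the stand side for a look.

>>> carry_out(linear=[[0,0,0],[0,0,0],[0,0,0],[0,0,0.4],[0,0,1],[0,0,1],[0,0,1],[0,0,1],[0,0,1],[0,0,1],[0,0,1],[0,0,0.6]], rotation=[[0,0,0],[0,0,0],[0,0,0],[0,0,0],[0,0,0],[0,0,0],[0,0,0],[0,0,0],[0,0,0],[0,0,0],[0,0,0],[0,0,0]], grip=[-0.4,-0.4,-0.4,-0.4,-0.4,-0.4,-0.4,-0.4,-0.4,-0.4,-0.4,-0.4])

```text
time: 24.75
ee_pos: [0.6542, -0.0854, 0.2578]
tcp_rot: [179.9, -0.0, 67.9]
wrist_force: [-0.2, -0.2, -0.2]
opening: 0.0603
grasp_force: 0.0
```

>>> carry_out(linear=[[-0.8,-1,0],[-0.8,-1,0],[-0.8,-1,0],[-0.8,-1,0],[-0.8,-1,0],[-0.8,-1,0],[-0.8,-1,0],[-0.8,-1,0],[-0.8,-1,0],[-0.8,-1,0],[-0.8,-1,0],[0,0,0]], rotation=[[0,0,0],[0,0,0],[0,0,0],[0,0,0],[0,0,0],[0,0,0],[0,0,0],[0,0,0],[0,0,0],[0,0,0],[0,0,0],[0,0,0]], grip=[-0.4,-0.4,-0.4,-0.4,-0.4,-0.4,-0.4,-0.4,-0.4,-0.4,-0.4,-0.4])

```text
time: 25.95
ee_pos: [0.4765, -0.3072, 0.2562]
tcp_rot: [180.0, 0.0, 67.8]
wrist_force: [0.4, 0.1, -0.5]
opening: 0.0601
grasp_force: 0.0
```

```bash
python3 - <<'E'
from h import *
b=bot.camera('scene')[165:355,225:395]
a=bot.camera('top')[145:285,240:425]
b=cv2.resize(b,None,fx=2,fy=2);a=cv2.resize(a,(440,380))
cv2.imwrite('pics/p4.png',np.hstack([a,b]))
E
```

```text
(no output)
```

View pics/p4.png

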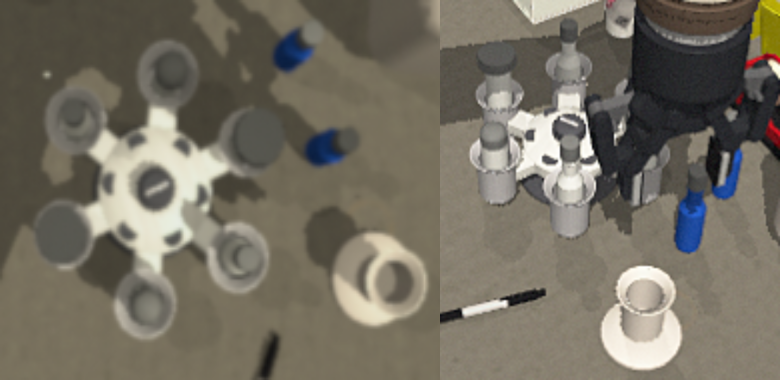

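The top view shows each kind facing its own: shorts at (168,72) and (147,305), broads at (250,138) and (64,233), necked at (238,257) and (75,120). The stand is empty.

```bash
python3 -c "
from workcell import bot
print(bot.job_done())"
```

```text
the job is handed in; nothing more can be done
None
```

The job is handed in at about 26 s: the last pictures show each pair of tubes facing across the rotor and the stand empty. The hand-in returned no verdict, and I didn't measure the final tube heights.

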